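# Start the bench timer against the stop

## Task

Stand the loose bench timer upright on the worktop with its flat back squarely against the front of the steel bench stop, not overhanging either end of it. Then, with the stop taking the push, press the push bar on the timer's front fully in, hold it in for about two seconds and let it spring out again, leaving the timer there. Do not disturb the roll of tape and the two ring cutters.

Things in the scene. Friction and masses are not known exactly. Their poses are not given: they have to be found in the camera images.
- timer: Loose white wedge-shaped bench timer, 0.18 kg, 100 mm long (its x), 56 mm wide (y) with flat upright sides; top slopes from 36 mm high (front) to 54 mm (back), with a dark display and six keys that do nothing. Origin: centre of underside, z up. +x points to the flat back (50 mm away), -x to the front, whose grey push bar stands 10 mm proud. Starts upright, up to 1 rad off world x.
- timer_back (a point): Point on the flat back of the timer, 50 mm behind its origin, 19 mm above the worktop; axes as the timer's.
- button_face (a point): Centre of the outer face of the grey push bar on the timer's front: 60 mm in front of the timer's origin, 20 mm above the worktop when out; moves with the bar. Bar 32 mm wide, 20 mm high (10 to 30 mm above the worktop), pushed along the timer's +x.
- timer_button (a joint): Travel of the push bar, m: 0 out, 0.005 fully in. Spring-loaded: starts to move at about 2 N, fully in at about 3.3 N, springs out when released. An unbraced timer slides on the worktop at 1 to 2 N.
- stop: Fixed bench stop: bare steel angle screwed to the worktop, 120 mm wide (its y), plate 38 mm high and 6 mm thick, foot flange 5 mm high running 47 mm back. Origin: foot of the middle of its flat front face; +x points back, away from the robot (at most 0.35 rad off world x); the timer goes on the -x side, where the worktop is clear.
- stop_face (a point): Centre of the flat front face of the stop, 19 mm above the worktop; axes as the stop's.
- masking_tape: Loose roll of masking tape lying flat, 82 mm across, 24 mm high; origin at the centre of its underside. Bystander.
- ring_cutter_0: Loose larger steel ring cutter, 71 mm across, 36 mm high; origin at the centre of its underside. Bystander.
- ring_cutter_1: Loose smaller steel ring cutter, 55 mm across, 31 mm high; origin at the centre of its underside. Bystander.
Not all that is in view belongs to the job. Leave any blue, turquoise or yellow look-alike of the timer alone.

How it is judged:
On the way:
1. the push bar is held fully in (beyond 3.5 of 5 mm) for a second while the timer stands squarely with its back against the stop and the stop takes the push (over 2 N) (x of timer_back in the frame of stop_face between -0.006 and 0.004 m and y of timer_back in the frame of stop_face between -0.034 and 0.034 m and angle between the x axis of timer and the x axis of stop, either way round below 0.12 rad and angle between timer's own z axis and vertical below 0.1 rad and height (world z) of timer below 0.005 m and value of joint timer_button above 0.0035 m and contact force between timer and stop above 2 N), for 1 s.
At the end, for the whole second after the job is handed in: the timer stands upright and still on the worktop, its back within 6 mm of the stop's face, square to it within 0.12 rad, its middle within 34 mm of the stop's middle, the push bar out again (under 1.5 mm) (x of timer_back in the frame of stop_face between -0.006 and 0.004 m and y of timer_back in the frame of stop_face between -0.034 and 0.034 m and angle between the x axis of timer and the x axis of stop, either way round below 0.12 rad and angle between timer's own z axis and vertical below 0.1 rad and height (world z) of timer below 0.005 m and value of joint timer_button below 0.0015 m and linear speed of timer below 0.01 m/s); the robot touches nothing.
It fails at once if the tape or a ring cutter is moved more than 25 mm (distance of any of masking_tape, ring_cutter_0, ring_cutter_1 from where it was at the start of the episode above 0.025 m).
It also fails if it takes over 53 s, if anything falls off the work surface, if the arm or the gripper's body presses on something with over 40 N, if the wrist force passes 120 N, or if a joint passes its speed limit or range.

## Robot

A 6-joint arm with a two-finger parallel gripper is mounted at the origin on a cart in front of the work surface, level with it; the furniture and walls round the work are solid. World frame = base frame: x ahead of the robot, y to its left, z up, the work surface at z = 0. Lengths are in m, angles in rad, forces in N, time in s.
With the tool pointing down it reaches from about 0.3 to 0.775 m from the base axis. Payload 14.6 kg.
Tool frame: the origin (TCP) lies midway between the tips of the shut fingers; the grasp point (between the pads) lies 19 mm behind it (ctrl.pinch_z is the distance from the TCP to the grasp point, in m); z points along the fingers, y is the line along which they close (so a half turn about z gives the same grasp; the last joint's range is limited). The gripper opens to 94 mm and grips with 3 to 60 N. Pads are 16 mm wide; open, the fingers measure 119 mm over their backs; the gripper's body (75 mm by 177 mm) begins 78 mm behind the grasp point.
Start: joints at [1.082, 0.3, 1.521, -0, 1.321, -0.067], TCP at [0.225, 0.502, 0.181] pointing down, gripper open.
Joint ranges: [-3.03, 3.03], [-0.79, 2.21], [0.23, 2.52], [-1.04, 4.18], [0, 3.07], [-2.55, 2.55]. Speed limits (rad/s): [2.22, 2.22, 2.57, 3.14, 3.14, 3.14].

## Interface

Orientations are given as [roll, pitch, yaw] about the fixed x, y, z axes, in that order (R = Rz(yaw) Ry(pitch) Rx(roll)).
In Python, from station import ctrl gives the robot as it stands.
- The arm moves only by the tool jog_arm, never from a script. Its argument "motion" is a list of rows, each a list of 7 numbers: the shift along the tool's x, y, z in m, then the turn, a rotation vector about the tool's x, y, z in rad, then the opening, from -1 (shut) to 1 (fully open). In form: [[tx, ty, tz, rx, ry, rz, gripper], ...]. A call has 1 to 5 rows; each row shifts and turns the commanded pose from where the row before left it, along the tool's axes as they then stand; what a row does not reach is not made up. A row lasts 1/10 s, in which the tool goes at most 50 mm and 8.59 degrees, less where a joint would pass 70% of its speed; a pose out of reach is approached as far as the arm can. A call is refused whole if a number of a shift passes 0.05 or a number of a turn 0.15, either way. A call with a gripper value outside its range is refused whole. The fingers move at their own pace and stop on an object; "squeeze" is the grip in N (left out, the last holds). Time passes only in rows, so rows that do not move let the fingers close. It gives the time, the measured TCP pose, the force, the opening and the grip force at its end, in the units of the state.
- ctrl.get_obs(): the state, without advancing time (a new reading comes with each control period).
- ctrl.camera(name): name is "scene" or "top" or "wrist"; returns the picture (400x640x3 uint8, red, green, blue); there is no depth.
- ctrl.camera_model(name): a dict with "intrinsics" (3x3 intrinsics, pixels), "k1" (the pictures are not rectified: a ray, as slopes to the right and down, at radius r is drawn at 1 + k1 r^2 times it, then the intrinsics apply), "rvec" (rotation vector, rad) and "tvec" (3), from world to camera coordinates, as OpenCV has them. Camera axes: x right, y down, z forward; pixel columns grow to the right and rows downward; lengths in m; the calibration is good to about 2 mm. A picture is of the moment at which its call begins: read the wrist's pose just before it. camera_model takes no time and is no camera call; for the wrist camera it gives the pose at the moment of the call.
- ctrl.hand_in(): hands the job in; it is judged then, once.
The state is a dict: "time_s": time; "qpos": joint angles; "joint_vel": joint speeds; "tau": joint torques, N m; "ee_pos": TCP position; "eef_rot": TCP orientation; "force": force on the tool from outside, world axes, zero at the start; "moment": the same for the moment, N m; "grip_width": finger opening in m; "grip_force": force on a finger pad.
Only numpy, scipy, OpenCV 4.12 (cv2) and the standard library are available. Lean on these libraries where they do the work, as an engineer would, in place of code of your own. Each camera call takes 0.05 s, during which the arm holds its last target. There are 200 camera calls.

## Working session

There is one attempt and no reset: what is moved stays moved. The work goes in short steps, Python scripts to look and compute and a tool call to move; the robot and the scene stay as the last step left them, time stands still between calls to the robot, and variables do not carry over. Pictures are saved under pics/ and viewed, at most 10 in all, crops included, and the job is handed in when it is done.

Besides the shell and the picture viewer there is one more tool, called after ">>>" in YAML: its name, and indented under it one key for each argument. jog_arm: Moves the arm, as the interface text tells. Its arguments: {"type":"object","properties":{"motion":{"type":"array"},"squeeze":{"type":"number"}},"required":["motion"]}

```bash
mkdir -p pics; ls
cat > h.py <<'E'
import numpy as np, cv2
from station import ctrl
def snap(n,f):
    m=ctrl.camera_model(n); im=ctrl.camera(n); cv2.imwrite('pics/'+f,im[:,:,::-1]); return im,m
def ray(m,px):
    K=np.array(m['intrinsics'],float);k=m['k1']
    p=cv2.undistortPoints(np.array(px,float).reshape(-1,1,2),K,np.array([k,0,0,0,0.])).reshape(-1,2)
    R=cv2.Rodrigues(np.array(m['rvec'],float))[0];t=np.array(m['tvec'],float).ravel()
    return -R.T@t,(np.c_[p,np.ones(len(p))])@R
def onz(m,px,z):
    c,d=ray(m,px); z=np.broadcast_to(z,len(d)); return c+d*((z-c[2])/d[:,2])[:,None]
def proj(m,P):
    return cv2.projectPoints(np.array(P,float).reshape(-1,1,3),np.array(m['rvec'],float),np.array(m['tvec'],float),np.array(m['intrinsics'],float),np.array([m['k1'],0,0,0,0.]))[0].reshape(-1,2)
E
python3 - <<'E'
from h import *
for n in('top','scene'): snap(n,n+'0.png')
print(ctrl.get_obs())
E
```

```text
pics
{'time_s': 0.1, 'qpos': array([ 1.08240836e+00,  3.00374547e-01,  1.52151409e+00,  1.32269808e-05,
        1.32068791e+00, -6.66080990e-02]), 'joint_vel': array([-0.00073833, -0.00078167,  0.00077024,  0.00063329,  0.00068845,
       -0.00141061]), 'tau': array([ 2.14841821e-03, -5.32642543e+01, -3.53287840e+01,  7.09578814e-02,
        2.34411116e-02, -6.97129735e-05]), 'ee_pos': array([0.22504583, 0.50157314, 0.18096764]), 'eef_rot': array([-3.14061180e+00, -7.82705554e-05,  2.71980946e+00]), 'force': array([-0.35267344, -0.32441263, -0.55567115]), 'moment': array([-0.02710325, -0.00058387,  0.01112514]), 'grip_force': 0.0, 'grip_width': 0.09340395582074502}
```

View pics/top0.png

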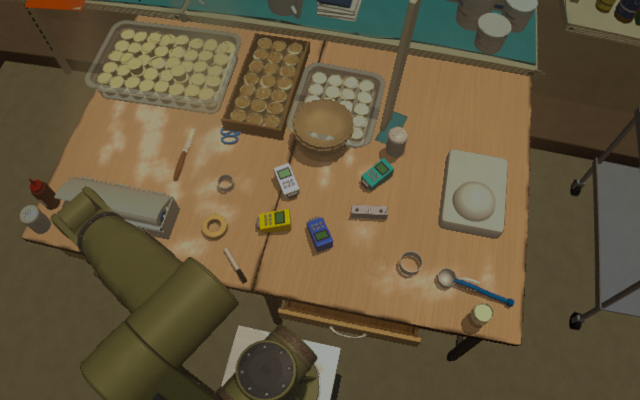

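View pics/scene0.png

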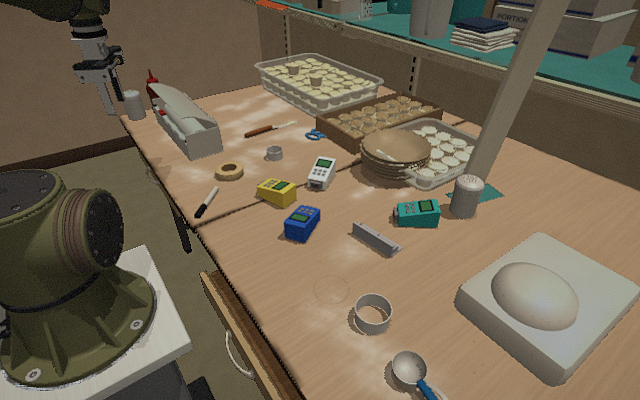

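The white timer is at about (286,180) in the top view and the stop is at (368,212). The cutters are at (226,184) and (410,263), and the tape is at (214,227). Next I'll enlarge the timer and the stop.

Run:
```python
from h import *
t=cv2.imread('pics/top0.png');s=cv2.imread('pics/scene0.png')
a=cv2.resize(t[155:230,265:395],None,fx=6,fy=6,interpolation=cv2.INTER_CUBIC)[:, :780]
cv2.imwrite('pics/c1.png',a)
b=cv2.resize(s[145:265,295:415],None,fx=5,fy=5,interpolation=cv2.INTER_CUBIC)
cv2.imwrite('pics/c2.png',b)
m=ctrl.camera_model('top')
print(onz(m,[(286,180),(368,212),(226,184),(410,263),(214,227),(275,222),(319,234),(377,174)],0.02).round(3))
```

```text
[[ 0.655  0.132  0.02 ]
 [ 0.595 -0.161  0.02 ]
 [ 0.598  0.329  0.02 ]
 [ 0.447 -0.322  0.02 ]
 [ 0.435  0.321  0.02 ]
 [ 0.495  0.129  0.02 ]
 [ 0.484 -0.02   0.02 ]
 [ 0.744 -0.166  0.02 ]]
```

View pics/c1.png

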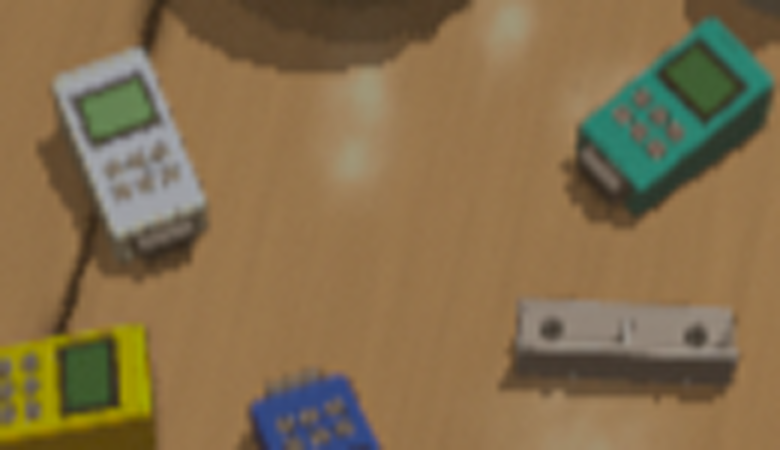

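View pics/c2.png

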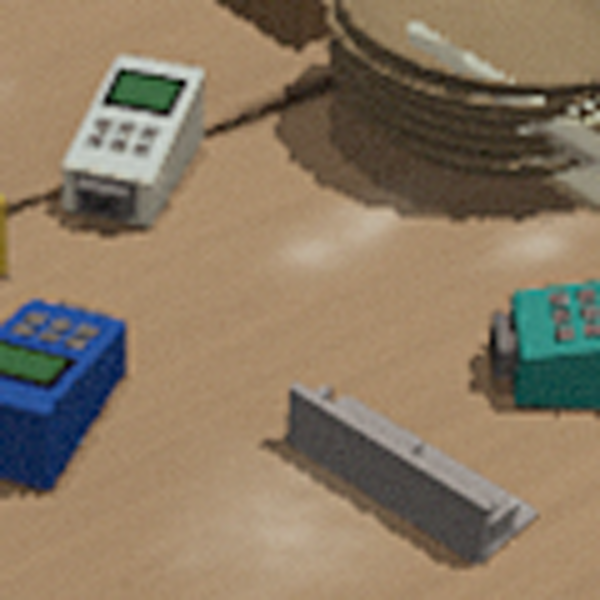

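```bash
cat > fit.py <<'E'
from h import *
from scipy.optimize import least_squares
mt,ms=ctrl.camera_model('top'),ctrl.camera_model('scene')
T=lambda u,v:((u+.5)/6-.5+265,(v+.5)/6-.5+155)
S=lambda u,v:((u+.5)/5-.5+295,(v+.5)/5-.5+145)
def fit(obs,x0):
    def w(x,P): 
        c,s=np.cos(x[2]),np.sin(x[2]);P=np.array(P); return np.c_[x[0]+c*P[:,0]-s*P[:,1],x[1]+s*P[:,0]+c*P[:,1],P[:,2]]
    f=lambda x:np.concatenate([(proj(m,w(x,[p]))-np.array(q)).ravel() for m,q,p in obs])
    r=least_squares(f,x0,loss='soft_l1'); print(r.x.round(4),r.fun.reshape(-1,2).round(1).tolist())
timer=[(mt,T(57,78),(.05,.028,.054)),(mt,T(143,47),(.05,-.028,.054)),(mt,T(204,205),(-.05,-.028,.036)),(mt,T(115,243),(-.05,.028,.036)),
(ms,S(121,57),(.05,.028,.054)),(ms,S(204,68),(.05,-.028,.054)),(ms,S(147,227),(-.05,-.028,0)),(ms,S(65,205),(-.05,.028,0))]
stop=[(mt,T(516,357),(0,.06,.038)),(mt,T(735,361),(0,-.06,.038)),(mt,T(517,299),(.047,.06,.005)),(mt,T(734,308),(.047,-.06,.005)),
(ms,S(290,388),(0,.06,.038)),(ms,S(290,440),(0,.06,0)),(ms,S(473,562),(0,-.06,0)),(ms,S(478,515),(0,-.06,.038))]
fit(timer,[.655,.132,.3]);fit(stop,[.58,-.16,0])
E
python3 fit.py
```

```text
[0.6505 0.1292 0.5913] [[-1.0, -0.4], [0.3, -0.5], [0.6, -0.3], [-0.3, -1.1], [-0.5, -0.5], [0.3, 0.6], [0.1, 1.6], [-1.4, 2.1]]
[ 0.5828 -0.1656  0.1316] [[0.1, -2.3], [0.5, -0.3], [0.3, -0.9], [-0.1, 0.2], [-0.9, -0.4], [-1.6, 0.8], [-0.2, 2.0], [0.6, -0.5]]
```

```bash
cat > plan.py <<'E'
from h import *
import sys
from scipy.spatial.transform import Rotation as Ro
def plan(x,y,z,yaw,n):
    o=ctrl.get_obs();p=o['ee_pos'];R=Ro.from_euler('xyz',o['eef_rot']);G=Ro.from_euler('xyz',[np.pi,0,yaw])
    rv=(R.inv()*G).as_rotvec(); d=np.array([x,y,z])-p
    print('rpy',o['eef_rot'].round(4),'tcp',p.round(4),'t',o['time_s'],'dist',np.linalg.norm(d).round(4),'rv',rv.round(3))
    for i in range(n):
        t=(R*Ro.from_rotvec(rv*i/n)).inv().apply(d/n); print(t.round(4),(rv/n).round(4))
if __name__=='__main__': a=list(map(float,sys.argv[1:])); plan(*a[:4],int(a[4]))
E
python3 plan.py .62 .10 .22 3.73 15
python3 - <<'E'
from h import *
m=ctrl.camera_model('wrist');c,d=ray(m,[(320,200)]);print(c,d, ctrl.get_obs()['ee_pos'])
E
```

```text
rpy [-3.1406e+00 -1.0000e-04  2.7198e+00] tcp [0.225  0.5016 0.181 ] t 0.1 dist 0.5646 rv [-1.00e-03 -1.00e-03 -1.01e+00]
[-0.035  -0.0136 -0.0026] [-0.0001 -0.     -0.0673]
[-0.034  -0.016  -0.0026] [-0.0001 -0.     -0.0673]
[-0.0328 -0.0182 -0.0026] [-0.0001 -0.     -0.0673]
[-0.0315 -0.0204 -0.0026] [-0.0001 -0.     -0.0673]
[-0.0301 -0.0225 -0.0026] [-0.0001 -0.     -0.0673]
[-0.0285 -0.0244 -0.0026] [-0.0001 -0.     -0.0673]
[-0.0268 -0.0263 -0.0026] [-0.0001 -0.     -0.0673]
[-0.025  -0.028  -0.0026] [-0.0001 -0.     -0.0673]
[-0.023  -0.0297 -0.0026] [-0.0001 -0.     -0.0673]
[-0.021  -0.0311 -0.0026] [-0.0001 -0.     -0.0673]
[-0.0188 -0.0325 -0.0026] [-0.0001 -0.     -0.0673]
[-0.0166 -0.0337 -0.0026] [-0.0001 -0.     -0.0673]
[-0.0143 -0.0347 -0.0026] [-0.0001 -0.     -0.0673]
[-0.0119 -0.0356 -0.0026] [-0.0001 -0.     -0.0673]
[-0.0095 -0.0363 -0.0026] [-0.0001 -0.     -0.0673]
[0.1547707  0.53445659 0.38422825] [[ 0.24505495 -0.1149818  -0.96271722]] [0.22504583 0.50157314 0.18096764]
```

>>> jog_arm:
  motion:
    - [-0.035, -0.014, -0.003, 0, 0, -0.067, 1]
    - [-0.034, -0.016, -0.003, 0, 0, -0.067, 1]
    - [-0.033, -0.018, -0.003, 0, 0, -0.067, 1]
    - [-0.032, -0.02, -0.003, 0, 0, -0.067, 1]
    - [-0.03, -0.023, -0.003, 0, 0, -0.067, 1]
  squeeze: 15

```text
time_s: 0.6
ee_pos: [0.358, 0.3661, 0.1963]
eef_rot: [-3.141, -0.0, 3.058]
force: [-0.1, 0.3, 0.1]
grip_width: 0.0938
grip_force: 0.0
```

>>> jog_arm:
  motion:
    - [-0.029, -0.024, -0.003, 0, 0, -0.067, 1]
    - [-0.027, -0.026, -0.003, 0, 0, -0.067, 1]
    - [-0.025, -0.028, -0.003, 0, 0, -0.067, 1]
    - [-0.023, -0.03, -0.003, 0, 0, -0.067, 1]
    - [-0.021, -0.031, -0.003, 0, 0, -0.067, 1]

```text
time_s: 1.1
ee_pos: [0.4901, 0.2324, 0.2113]
eef_rot: [-3.142, -0.001, -2.891]
force: [-0.2, 1.0, 0.1]
grip_width: 0.094
grip_force: 0.0
```

>>> jog_arm:
  motion:
    - [-0.019, -0.033, -0.003, 0, 0, -0.067, 1]
    - [-0.017, -0.034, -0.003, 0, 0, -0.067, 1]
    - [-0.014, -0.035, -0.003, 0, 0, -0.067, 1]
    - [-0.012, -0.036, -0.003, 0, 0, -0.067, 1]
    - [-0.01, -0.036, -0.003, 0, 0, -0.067, 1]

```text
time_s: 1.6
ee_pos: [0.6223, 0.0972, 0.2262]
eef_rot: [3.141, -0.001, -2.556]
force: [-0.2, 0.0, 1.6]
grip_width: 0.0941
grip_force: 0.0
```

>>> jog_arm:
  motion:
    - [0, 0, 0, 0, 0, 0, 1]
    - [0, 0, 0, 0, 0, 0, 1]

```text
time_s: 1.8
ee_pos: [0.6214, 0.0982, 0.2256]
eef_rot: [3.141, -0.001, -2.56]
force: [-0.1, 1.2, 0.7]
grip_width: 0.0935
grip_force: 0.0
```

Run:
```python
from h import *
o=ctrl.get_obs();print(o['ee_pos'],o['eef_rot'],o['time_s'])
im,m=snap('wrist','w1.png');np.save('w1.npy',m,allow_pickle=True)
```

```text
[0.62137319 0.0981813  0.22562354] [ 3.14084939e+00 -1.13189249e-03 -2.56009668e+00] 1.8
```

View pics/w1.png

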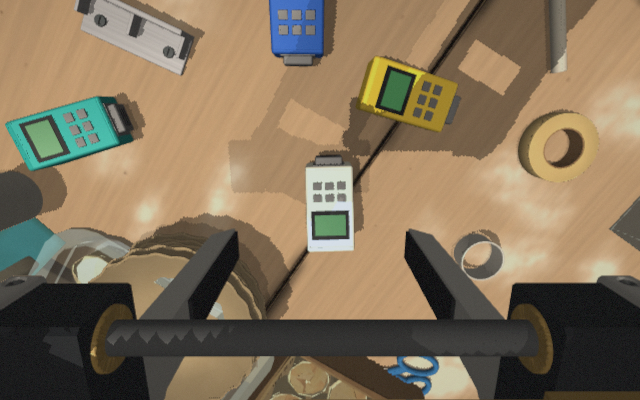

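```bash
cat >> fit.py <<'E'
mw=np.load('w1.npy',allow_pickle=True).item()
fit([(mw,(353,167),(-.05,.028,.036)),(mw,(306,167),(-.05,-.028,.036)),(mw,(354,250),(.05,.028,.054)),(mw,(308,251),(.05,-.028,.054))],[.65,.13,.59])
fit([(mw,(183,74),(.047,.06,.005)),(mw,(78,9),(.047,-.06,.005))],[.58,-.165,.13])
E
python3 fit.py; python3 plan.py .649 .129 .1 3.73 5
```

```text
[0.6505 0.1292 0.5913] [[-1.0, -0.4], [0.3, -0.5], [0.6, -0.3], [-0.3, -1.1], [-0.5, -0.5], [0.3, 0.6], [0.1, 1.6], [-1.4, 2.1]]
[ 0.5828 -0.1656  0.1316] [[0.1, -2.3], [0.5, -0.3], [0.3, -0.9], [-0.1, 0.2], [-0.9, -0.4], [-1.6, 0.8], [-0.2, 2.0], [0.6, -0.5]]
[0.6506 0.1325 0.5995] [[0.6, -1.6], [-0.6, -0.6], [0.5, 1.3], [-0.6, 1.2]]
[ 0.5726 -0.1616 -0.0157] [[-6.5, -0.6], [2.9, 0.5]]
rpy [ 3.1410e+00 -8.0000e-04 -2.5592e+00] tcp [0.621  0.0989 0.2259] t 1.85 dist 0.1325 rv [ 0.001 -0.001 -0.006]
[-0.008   0.0019  0.0252] [ 0.0001 -0.0002 -0.0012]
[-0.008   0.0019  0.0252] [ 0.0001 -0.0002 -0.0012]
[-0.008   0.0019  0.0252] [ 0.0001 -0.0002 -0.0012]
[-0.008   0.0019  0.0252] [ 0.0001 -0.0002 -0.0012]
[-0.008   0.0019  0.0252] [ 0.0001 -0.0002 -0.0012]
```

The wrist view shows the timer at (306–354, 167–251), between the open fingers' lines. The fit puts it at (0.650, 0.132) with yaw 0.597. Descending now.

```bash
python3 plan.py .650 .132 .009 3.739 5
```

```text
rpy [ 3.1410e+00 -8.0000e-04 -2.5592e+00] tcp [0.621  0.0989 0.2259] t 1.85 dist 0.2213 rv [ 0.001 -0.001 -0.015]
[-0.0085  0.0023  0.0434] [ 0.0001 -0.0002 -0.003 ]
[-0.0085  0.0023  0.0434] [ 0.0001 -0.0002 -0.003 ]
[-0.0085  0.0023  0.0434] [ 0.0001 -0.0002 -0.003 ]
[-0.0085  0.0023  0.0434] [ 0.0001 -0.0002 -0.003 ]
[-0.0085  0.0022  0.0434] [ 0.0001 -0.0002 -0.003 ]
```

>>> jog_arm:
  motion:
    - [-0.022, 0.006, 0.02, 0, 0, -0.008, 1]
    - [-0.021, 0.006, 0.02, 0, 0, -0.007, 1]
    - [0, 0, 0.03, 0, 0, 0, 1]
    - [0, 0, 0.03, 0, 0, 0, 1]
    - [0, 0, 0.02, 0, 0, 0, 1]

```text
time_s: 2.35
ee_pos: [0.6491, 0.1337, 0.1043]
eef_rot: [3.14, -0.002, -2.542]
force: [0.7, 0.1, -0.0]
grip_width: 0.0938
grip_force: 0.0
```

>>> jog_arm:
  motion:
    - [0, 0, 0.025, 0, 0, 0, 1]
    - [0, 0, 0.025, 0, 0, 0, 1]
    - [0, 0, 0.025, 0, 0, 0, 1]
    - [0, 0, 0.017, 0, 0, 0, 1]
    - [0, 0, 0, 0, 0, 0, 1]

```text
time_s: 2.85
ee_pos: [0.649, 0.133, 0.0123]
eef_rot: [3.14, -0.003, -2.543]
force: [0.2, -0.3, 0.4]
grip_width: 0.094
grip_force: 0.0
```

```bash
python3 plan.py .650 .132 .009 3.739 1
```

```text
rpy [ 3.1399 -0.0034 -2.5427] tcp [0.649  0.133  0.0123] t 2.85 dist 0.0036 rv [ 0.002 -0.003  0.002]
[-0.0003 -0.0014  0.0033] [ 0.0017 -0.0034  0.0015]
```

>>> jog_arm:
  motion:
    - [0, -0.001, 0.001, 0, 0, 0, -1]
    - [0, 0, 0, 0, 0, 0, -1]
    - [0, 0, 0, 0, 0, 0, -1]
    - [0, 0, 0, 0, 0, 0, -1]
    - [0, 0, 0, 0, 0, 0, -1]
  squeeze: 15

```text
time_s: 3.35
ee_pos: [0.6514, 0.1315, 0.0139]
eef_rot: [-3.141, 0.001, -2.543]
force: [1.2, -1.8, 1.4]
grip_width: 0.0574
grip_force: 0.9
```

>>> jog_arm:
  motion:
    - [0, 0, 0, 0, 0, 0, -1]
    - [0, 0, 0, 0, 0, 0, -1]

```text
time_s: 3.55
ee_pos: [0.6514, 0.1314, 0.0138]
eef_rot: [-3.141, 0.0, -2.543]
force: [-0.5, -0.7, 3.6]
grip_width: 0.0557
grip_force: 15.0
```

```bash
python3 plan.py .64 -.14 .20 3.27 10
```

```text
rpy [-3.1412e+00  5.0000e-04 -2.5435e+00] tcp [0.6514 0.1314 0.0138] t 3.55 dist 0.3293 rv [-0.     0.001  0.47 ]
[ 0.0162 -0.0218 -0.0186] [-0.      0.0001  0.047 ]
[ 0.0152 -0.0225 -0.0186] [-0.      0.0001  0.047 ]
[ 0.0141 -0.0232 -0.0186] [-0.      0.0001  0.047 ]
[ 0.013  -0.0239 -0.0186] [-0.      0.0001  0.047 ]
[ 0.0119 -0.0244 -0.0186] [-0.      0.0001  0.047 ]
[ 0.0107 -0.025  -0.0186] [-0.      0.0001  0.047 ]
[ 0.0095 -0.0254 -0.0186] [-0.      0.0001  0.047 ]
[ 0.0083 -0.0259 -0.0186] [-0.      0.0001  0.047 ]
[ 0.0071 -0.0262 -0.0186] [-0.      0.0001  0.047 ]
[ 0.0059 -0.0265 -0.0186] [-0.      0.0001  0.047 ]
```

>>> jog_arm:
  motion:
    - [0, 0, -0.02, 0, 0, 0, -1]
    - [0, 0, -0.04, 0, 0, 0, -1]
    - [0, 0, -0.04, 0, 0, 0, -1]
  squeeze: 20

```text
time_s: 3.85
ee_pos: [0.6505, 0.1315, 0.1137]
eef_rot: [3.14, -0.002, -2.543]
force: [0.5, 0.4, -0.7]
grip_width: 0.0556
grip_force: 20.0
```

```bash
python3 plan.py .64 -.14 .20 3.27 10; grep -c . plan.py
```

```text
rpy [ 3.1404e+00 -2.1000e-03 -2.5434e+00] tcp [0.6505 0.1315 0.1137] t 3.85 dist 0.285 rv [ 0.001 -0.002  0.47 ]
[ 0.0162 -0.0218 -0.0086] [ 0.0001 -0.0002  0.047 ]
[ 0.0151 -0.0226 -0.0086] [ 0.0001 -0.0002  0.047 ]
[ 0.014  -0.0233 -0.0086] [ 0.0001 -0.0002  0.047 ]
[ 0.0129 -0.0239 -0.0086] [ 0.0001 -0.0002  0.047 ]
[ 0.0118 -0.0245 -0.0086] [ 0.0001 -0.0002  0.047 ]
[ 0.0106 -0.025  -0.0086] [ 0.0001 -0.0002  0.047 ]
[ 0.0094 -0.0255 -0.0086] [ 0.0001 -0.0002  0.047 ]
[ 0.0082 -0.0259 -0.0086] [ 0.0001 -0.0002  0.047 ]
[ 0.007  -0.0262 -0.0086] [ 0.0001 -0.0002  0.047 ]
[ 0.0058 -0.0265 -0.0086] [ 0.0001 -0.0002  0.047 ]
10
```

>>> jog_arm:
  motion:
    - [0.016, -0.022, -0.009, 0, 0, 0.047, -1]
    - [0.015, -0.023, -0.009, 0, 0, 0.047, -1]
    - [0.014, -0.023, -0.009, 0, 0, 0.047, -1]
    - [0.013, -0.024, -0.009, 0, 0, 0.047, -1]
    - [0.012, -0.025, -0.009, 0, 0, 0.047, -1]

```text
time_s: 4.35
ee_pos: [0.646, -0.006, 0.1584]
eef_rot: [3.141, -0.001, -2.78]
force: [-0.1, 0.3, -2.1]
grip_width: 0.0559
grip_force: 20.0
```

>>> jog_arm:
  motion:
    - [0.011, -0.025, -0.009, 0, 0, 0.047, -1]
    - [0.009, -0.026, -0.009, 0, 0, 0.047, -1]
    - [0.008, -0.026, -0.009, 0, 0, 0.047, -1]
    - [0.007, -0.026, -0.009, 0, 0, 0.047, -1]
    - [0.006, -0.027, -0.009, 0, 0, 0.047, -1]

```text
time_s: 4.85
ee_pos: [0.6411, -0.1425, 0.2034]
eef_rot: [3.141, -0.001, -3.015]
force: [0.3, 0.2, -2.1]
grip_width: 0.0557
grip_force: 20.0
```

>>> jog_arm:
  motion:
    - [0, 0, 0, 0, 0, 0, -1]
    - [0, 0, 0, 0, 0, 0, -1]

```text
time_s: 5.05
ee_pos: [0.6412, -0.1417, 0.2029]
eef_rot: [3.141, -0.001, -3.014]
force: [0.2, 1.1, -2.3]
grip_width: 0.0557
grip_force: 20.0
```

Run:
```python
from h import *
im,m=snap('wrist','w2.png');np.save('w2.npy',m,allow_pickle=True)
```

```text
(no output)
```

View pics/w2.png

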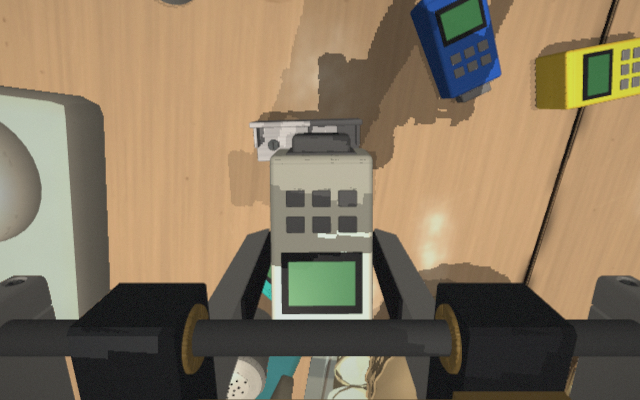

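Run:
```python
import cv2
s=cv2.imread('pics/w2.png');cv2.imwrite('pics/c3.png',cv2.resize(s[105:175,245:378],None,fx=6,fy=6,interpolation=cv2.INTER_CUBIC))
```

```text
(no output)
```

View pics/c3.png

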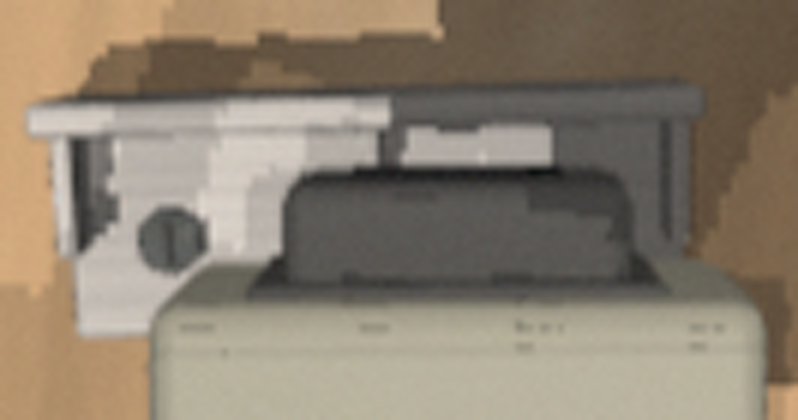

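```bash
cat > fit2.py <<'E'
from fit import *
print('---')
m=np.load('w2.npy',allow_pickle=True).item()
C=lambda u,v:((u+.5)/6-.5+245,(v+.5)/6-.5+105)
fit([(m,C(28,100),(0,-.06,.038)),(m,C(703,87),(0,.06,.038)),(m,C(78,335),(.047,-.06,.005))],[.58,-.165,.13])
print(onz(m,[C(28,100),C(703,87)],.038).round(4))
o=ctrl.get_obs();print(o['ee_pos'],o['eef_rot']); zb=o['ee_pos'][2]-.0138
fit([(m,C(150,305),(-.05,-.028,.036+zb)),(m,C(768,305),(-.05,.028,.036+zb)),(m,(272,318),(.037,-.028,.0517+zb)),(m,(372,318),(.037,.028,.0517+zb))],[.64,-.14,.13])
E
python3 fit2.py | sed '1,/---/d'
```

```text
[ 0.5829 -0.1638  0.1461] [[-0.6, -0.0], [1.0, -0.1], [-0.2, 0.2]]
[[ 0.5916 -0.2226  0.038 ]
 [ 0.5744 -0.1054  0.038 ]]
[ 0.64121671 -0.14095654  0.20275962] [ 3.14092755e+00 -9.46897789e-04 -3.01273659e+00]
[ 0.641  -0.1399  0.1312] [[-0.9, 1.2], [1.2, 0.7], [-0.5, -1.0], [0.4, -1.4]]
```

```bash
python3 plan.py .520 -.1733 .10 3.288 5
```

```text
rpy [ 3.1409e+00 -9.0000e-04 -3.0127e+00] tcp [ 0.6412 -0.141   0.2028] t 5.1 dist 0.1622 rv [ 0.001 -0.001 -0.018]
[ 0.0249 -0.0033  0.0206] [ 0.0001 -0.0002 -0.0035]
[ 0.0249 -0.0032  0.0206] [ 0.0001 -0.0002 -0.0035]
[ 0.0249 -0.0031  0.0206] [ 0.0001 -0.0002 -0.0035]
[ 0.0249 -0.003   0.0206] [ 0.0001 -0.0002 -0.0035]
[ 0.0249 -0.003   0.0206] [ 0.0001 -0.0002 -0.0035]
```

>>> jog_arm:
  motion:
    - [0.025, -0.003, 0.02, 0, 0, -0.004, -1]
    - [0.025, -0.003, 0.02, 0, 0, -0.003, -1]
    - [0.025, -0.003, 0.02, 0, 0, -0.004, -1]
    - [0.025, -0.003, 0.02, 0, 0, -0.004, -1]
    - [0.025, -0.003, 0.02, 0, 0, -0.003, -1]

```text
time_s: 5.6
ee_pos: [0.5184, -0.1722, 0.1024]
eef_rot: [3.141, -0.0, -2.993]
force: [0.5, -1.2, -1.7]
grip_width: 0.0558
grip_force: 20.0
```

>>> jog_arm:
  motion:
    - [0, 0, 0.02, 0, 0, 0, -1]
    - [0, 0, 0.02, 0, 0, 0, -1]
    - [0, 0, 0.02, 0, 0, 0, -1]
    - [0, 0, 0.015, 0, 0, 0, -1]
    - [0, 0, 0, 0, 0, 0, -1]

```text
time_s: 6.1
ee_pos: [0.5184, -0.1718, 0.0263]
eef_rot: [3.139, -0.003, -2.994]
force: [-0.4, -0.1, -1.4]
grip_width: 0.0558
grip_force: 20.0
```

```bash
python3 plan.py .520 -.1733 .0145 3.288 1
```

```text
rpy [ 3.1394 -0.0034 -2.9937] tcp [ 0.5184 -0.1718  0.0263] t 6.1 dist 0.012 rv [ 0.002 -0.003  0.001]
[-0.0014 -0.0018  0.0118] [ 0.0022 -0.0034  0.0015]
```

>>> jog_arm:
  motion:
    - [0, -0.001, 0.006, 0, 0, 0, -1]
    - [0, 0, 0.003, 0, 0, 0, -1]
    - [0, 0, 0.002, 0, 0, 0, -1]
    - [0, 0, 0, 0, 0, 0, -1]

```text
time_s: 6.5
ee_pos: [0.5198, -0.1742, 0.0176]
eef_rot: [-3.141, 0.0, -2.995]
force: [-0.6, -0.3, -2.5]
grip_width: 0.0554
grip_force: 20.0
```

>>> jog_arm:
  motion:
    - [-0.004, 0, 0, 0, 0, 0, -1]
    - [-0.004, 0, 0, 0, 0, 0, -1]
    - [-0.002, 0, 0, 0, 0, 0, -1]
    - [0, 0, 0, 0, 0, 0, -1]

```text
time_s: 6.9
ee_pos: [0.5299, -0.1727, 0.0175]
eef_rot: [-3.142, 0.0, -2.995]
force: [-0.5, 0.4, -1.9]
grip_width: 0.0558
grip_force: 20.0
```

>>> jog_arm:
  motion:
    - [0, 0, 0.002, 0, 0, 0, -1]
    - [0, 0, 0.001, 0, 0, 0, -1]
    - [-0.001, 0, 0, 0, 0, 0, -1]
    - [0, 0, 0, 0, 0, 0, -1]

```text
time_s: 7.3
ee_pos: [0.5307, -0.1727, 0.0144]
eef_rot: [3.142, -0.0, -2.995]
force: [0.1, 0.7, -1.5]
grip_width: 0.0559
grip_force: 20.0
```

>>> jog_arm:
  motion:
    - [-0.001, 0, 0, 0, 0, 0, -1]
    - [-0.001, 0, 0, 0, 0, 0, -1]
    - [0, 0, 0, 0, 0, 0, -1]

```text
time_s: 7.6
ee_pos: [0.5327, -0.1724, 0.0145]
eef_rot: [-3.142, 0.0, -2.995]
force: [0.3, -0.1, -1.3]
grip_width: 0.0557
grip_force: 20.0
```

>>> jog_arm:
  motion:
    - [-0.001, 0, 0, 0, 0, 0, -1]
    - [0, 0, 0, 0, 0, 0, -1]

```text
time_s: 7.8
ee_pos: [0.5336, -0.1722, 0.0144]
eef_rot: [3.142, -0.0, -2.995]
force: [0.0, 0.2, -2.4]
grip_width: 0.0561
grip_force: 20.0
```

>>> jog_arm:
  motion:
    - [-0.001, 0, 0, 0, 0, 0, -1]
    - [0, 0, 0, 0, 0, 0, -1]

```text
time_s: 8.0
ee_pos: [0.5346, -0.1721, 0.0144]
eef_rot: [-3.142, -0.0, -2.995]
force: [0.3, 0.2, -2.4]
grip_width: 0.0558
grip_force: 20.0
```

>>> jog_arm:
  motion:
    - [-0.001, 0, 0, 0, 0, 0, -1]
    - [0, 0, 0, 0, 0, 0, -1]

```text
time_s: 8.2
ee_pos: [0.5348, -0.1721, 0.0143]
eef_rot: [3.141, -0.002, -2.995]
force: [-6.4, -0.4, 1.6]
grip_width: 0.0557
grip_force: 20.0
```

>>> jog_arm:
  motion:
    - [-0.001, 0, 0, 0, 0, 0, -1]
    - [0, 0, 0, 0, 0, 0, -1]

```text
time_s: 8.4
ee_pos: [0.5348, -0.172, 0.0142]
eef_rot: [3.141, -0.004, -2.995]
force: [-13.4, -3.4, 4.8]
grip_width: 0.0555
grip_force: 20.0
```

>>> jog_arm:
  motion:
    - [0.0015, 0, 0.0005, 0, 0, 0, -1]
    - [0, 0, 0, 0, 0, 0, 1]
    - [0, 0, 0, 0, 0, 0, 1]
    - [0, 0, 0, 0, 0, 0, 1]
    - [0, 0, 0, 0, 0, 0, 1]

```text
time_s: 8.9
ee_pos: [0.5353, -0.172, 0.0141]
eef_rot: [-3.141, 0.0, -2.995]
force: [0.9, 0.2, -0.4]
grip_width: 0.0843
grip_force: 0.0
```

>>> jog_arm:
  motion:
    - [0, 0, 0, 0, 0, 0, 1]
    - [0.02, 0, 0, 0, 0, 0, 1]
    - [0.03, 0, 0, 0, 0, 0, 1]
    - [0.03, 0, 0, 0, 0, 0, 1]
    - [0.015, 0, 0, 0, 0, 0, 1]

```text
time_s: 9.4
ee_pos: [0.4393, -0.1859, 0.0139]
eef_rot: [3.141, -0.001, -2.996]
force: [0.3, -0.3, 0.3]
grip_width: 0.0938
grip_force: 0.0
```

>>> jog_arm:
  motion:
    - [0, 0, 0, 0, 0, 0, -1]
    - [0, 0, 0, 0, 0, 0, -1]
    - [0, 0, 0, 0, 0, 0, -1]
    - [0, 0, 0, 0, 0, 0, -1]
    - [0, 0, 0, 0, 0, 0, -1]

```text
time_s: 9.9
ee_pos: [0.4414, -0.1857, 0.0138]
eef_rot: [3.142, -0.0, -2.995]
force: [0.6, -0.1, 0.7]
grip_width: 0.0573
grip_force: 0.0
```

>>> jog_arm:
  motion:
    - [0, 0, 0, 0, 0, 0, -1]
    - [0, 0, 0, 0, 0, 0, -1]
    - [0, 0, 0, 0, 0, 0, -1]

```text
time_s: 10.2
ee_pos: [0.4411, -0.1858, 0.0139]
eef_rot: [3.142, -0.0, -2.995]
force: [0.2, 0.6, 0.7]
grip_width: 0.0336
grip_force: 0.0
```

Run:
```python
from h import *
w,m=snap('wrist','w3.png'); s,ms=snap('scene','s3.png')
o=ctrl.get_obs();print(o['ee_pos'],o['eef_rot'],o['force'])
im=np.zeros((600,640,3),np.uint8); im[:300]=w[100:] if 0 else w[60:360]
im[300:]=cv2.resize(s[160:310,270:590],(640,300),interpolation=cv2.INTER_CUBIC); cv2.imwrite('pics/m3.png',im[:,:,::-1])
```

```text
[ 0.44107656 -0.18585653  0.01395504] [ 3.14158308e+00 -6.24641355e-06 -2.99546853e+00] [-0.5828282  -0.20245517 -0.8163638 ]
```

View pics/m3.png

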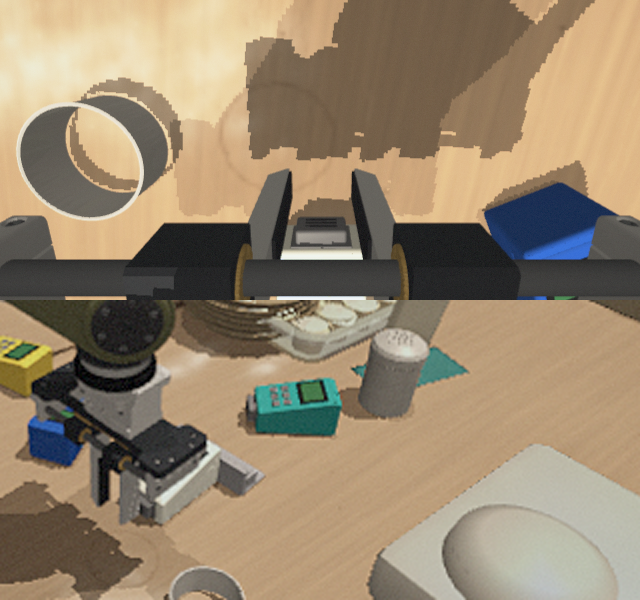

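The timer (bar at about (320,290) in the raw wrist frame) is square and centred between the fingers, and it stands against the stop. The ring cutter and the blue timer are clear. I'll finish closing and approach the bar.

>>> jog_arm:
  motion:
    - [0, 0, 0, 0, 0, 0, -1]
    - [0, 0, 0, 0, 0, 0, -1]
    - [0, 0, 0, 0, 0, 0, -1]
    - [0, 0, 0, 0, 0, 0, -1]
    - [0, 0, 0, 0, 0, 0, -1]

```text
time_s: 10.8
ee_pos: [0.4411, -0.1859, 0.014]
eef_rot: [-3.142, 0.0, -2.995]
force: [0.4, 0.3, -0.6]
grip_width: 0.0007
grip_force: 0.0
```

>>> jog_arm:
  motion:
    - [-0.005, 0, 0, 0, 0, 0, -1]
    - [-0.005, 0, 0, 0, 0, 0, -1]
    - [-0.004, 0, 0, 0, 0, 0, -1]
    - [-0.002, 0, 0, 0, 0, 0, -1]
    - [0, 0, 0, 0, 0, 0, -1]

```text
time_s: 11.3
ee_pos: [0.4571, -0.1834, 0.0139]
eef_rot: [3.142, -0.0, -2.995]
force: [-0.7, -0.3, -0.5]
grip_width: 0.0003
grip_force: 0.0
```

>>> jog_arm:
  motion:
    - [-0.002, 0, 0, 0, 0, 0, -1]
    - [-0.002, 0, 0, 0, 0, 0, -1]
    - [0, 0, 0, 0, 0, 0, -1]

```text
time_s: 11.6
ee_pos: [0.461, -0.1829, 0.014]
eef_rot: [-3.142, 0.0, -2.995]
force: [-0.6, 0.3, 0.5]
grip_width: 0.0005
grip_force: 0.0
```

>>> jog_arm:
  motion:
    - [-0.002, 0, 0, 0, 0, 0, -1]
    - [-0.002, 0, 0, 0, 0, 0, -1]
    - [0, 0, 0, 0, 0, 0, -1]

```text
time_s: 11.9
ee_pos: [0.465, -0.1823, 0.014]
eef_rot: [-3.142, 0.0, -2.995]
force: [0.2, 1.1, 0.7]
grip_width: 0.0004
grip_force: 0.0
```

>>> jog_arm:
  motion:
    - [-0.001, 0, 0, 0, 0, 0, -1]
    - [-0.001, 0, 0, 0, 0, 0, -1]
    - [0, 0, 0, 0, 0, 0, -1]

```text
time_s: 12.2
ee_pos: [0.4669, -0.1821, 0.014]
eef_rot: [-3.142, 0.0, -2.995]
force: [0.6, 0.1, -0.0]
grip_width: 0.0001
grip_force: 0.0
```

>>> jog_arm:
  motion:
    - [-0.001, 0, 0, 0, 0, 0, -1]
    - [-0.001, 0, 0, 0, 0, 0, -1]
    - [0, 0, 0, 0, 0, 0, -1]

```text
time_s: 12.5
ee_pos: [0.4689, -0.1817, 0.014]
eef_rot: [-3.142, 0.0, -2.995]
force: [0.7, 0.2, -0.5]
grip_width: 0.0006
grip_force: 0.0
```

>>> jog_arm:
  motion:
    - [-0.001, 0, 0, 0, 0, 0, -1]
    - [-0.001, 0, 0, 0, 0, 0, -1]
    - [0, 0, 0, 0, 0, 0, -1]

```text
time_s: 12.8
ee_pos: [0.4709, -0.1814, 0.014]
eef_rot: [-3.142, 0.0, -2.995]
force: [0.0, 0.4, 1.1]
grip_width: 0.0004
grip_force: 0.0
```

>>> jog_arm:
  motion:
    - [-0.001, 0, 0, 0, 0, 0, -1]
    - [0, 0, 0, 0, 0, 0, -1]

```text
time_s: 13.0
ee_pos: [0.4719, -0.1813, 0.014]
eef_rot: [-3.142, 0.0, -2.995]
force: [-0.3, -0.2, -0.8]
grip_width: 0.0006
grip_force: 0.0
```

>>> jog_arm:
  motion:
    - [-0.001, 0, 0, 0, 0, 0, -1]
    - [0, 0, 0, 0, 0, 0, -1]

```text
time_s: 13.2
ee_pos: [0.4728, -0.1812, 0.0139]
eef_rot: [3.142, -0.0, -2.995]
force: [0.3, -0.5, -0.1]
grip_width: 0.0001
grip_force: 0.0
```

>>> jog_arm:
  motion:
    - [-0.001, 0, 0, 0, 0, 0, -1]
    - [0, 0, 0, 0, 0, 0, -1]

```text
time_s: 13.4
ee_pos: [0.4738, -0.181, 0.014]
eef_rot: [-3.142, 0.0, -2.995]
force: [0.3, 1.0, 0.7]
grip_width: 0.0002
grip_force: 0.0
```

>>> jog_arm:
  motion:
    - [-0.001, 0, 0, 0, 0, 0, -1]
    - [0, 0, 0, 0, 0, 0, -1]

```text
time_s: 13.6
ee_pos: [0.4748, -0.1809, 0.014]
eef_rot: [-3.142, 0.0, -2.995]
force: [0.1, -0.8, 0.6]
grip_width: 0.0009
grip_force: 0.0
```

>>> jog_arm:
  motion:
    - [-0.001, 0, 0, 0, 0, 0, -1]
    - [0, 0, 0, 0, 0, 0, -1]

```text
time_s: 13.8
ee_pos: [0.4758, -0.1807, 0.014]
eef_rot: [-3.142, 0.0, -2.995]
force: [0.4, -0.4, -0.1]
grip_width: 0.0003
grip_force: 0.0
```

>>> jog_arm:
  motion:
    - [-0.001, 0, 0, 0, 0, 0, -1]
    - [0, 0, 0, 0, 0, 0, -1]

```text
time_s: 14.0
ee_pos: [0.4768, -0.1806, 0.0139]
eef_rot: [3.142, 0.0, -2.995]
force: [-0.0, 0.2, 0.3]
grip_width: 0.0001
grip_force: 0.0
```

>>> jog_arm:
  motion:
    - [-0.001, 0, 0, 0, 0, 0, -1]
    - [0, 0, 0, 0, 0, 0, -1]

```text
time_s: 14.2
ee_pos: [0.4778, -0.1805, 0.014]
eef_rot: [-3.142, 0.0, -2.995]
force: [0.3, -0.3, 0.0]
grip_width: 0.0003
grip_force: 0.0
```

Run:
```python
from h import *
w,m=snap('wrist','w4.png'); s,ms=snap('scene','s4.png')
im=np.zeros((600,640,3),np.uint8); im[:300]=cv2.resize(w[200:350,160:480],(640,300),interpolation=cv2.INTER_CUBIC)
im[300:]=cv2.resize(s[205:280,290:450],(640,300),interpolation=cv2.INTER_CUBIC); cv2.imwrite('pics/m4.png',im[:,:,::-1])
```

```text
(no output)
```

View pics/m4.png

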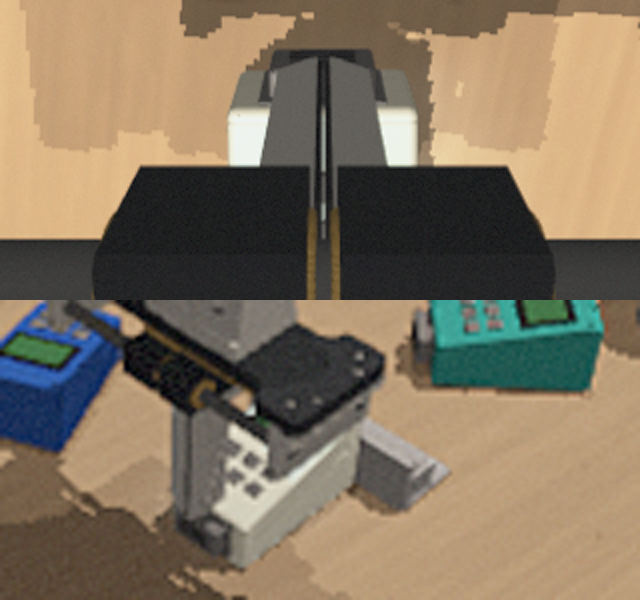

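Run:
```python
from h import *
m=ctrl.camera_model('wrist');o=ctrl.get_obs();p=o['ee_pos'];print(p,o['force'])
a=.1461;c,s=np.cos(a),np.sin(a)
def W(P,org): P=np.array(P,float);return np.c_[org[0]+c*P[:,0]-s*P[:,1],org[1]+s*P[:,0]+c*P[:,1],P[:,2]]
pr=lambda P:((proj(m,P)-[160,200])*2).round(0).tolist()
org=(.5348,-.172)
print('timer top front L/R',pr(W([(-.05,-.028,.036),(-.05,.028,.036)],org)))
print('front bottom',pr(W([(-.05,-.028,0),(-.05,.028,0)],org)))
print('bar face top, bot',pr(W([(-.06,-.016,.03),(-.06,.016,.03),(-.06,-.016,.01),(-.06,.016,.01)],org)))
print('tcp, +8,-8',pr([p]+[p-[d*c,d*s,0] for d in(.008,-.008)]), 'pads up 40mm robot side',pr([p-[.008*c,.008*s,-.04]]))
# raw measured front-top corners -> world at .036
print(onz(m,[(275,255),(367.5,255)],.036).round(4), onz(m,[(282,235),(363,235)],0).round(4))
```

```text
[ 0.47767085 -0.1804364   0.01392864] [-0.76218178  0.30023555 -0.50442063]
timer top front L/R [[220.0, 112.0], [414.0, 112.0]]
front bottom [[235.0, 67.0], [401.0, 66.0]]
bar face top, bot [[263.0, 72.0], [372.0, 72.0], [268.0, 49.0], [368.0, 49.0]]
tcp, +8,-8 [[318.0, 60.0], [318.0, 36.0], [318.0, 83.0]] pads up 40mm robot side [[317.0, 86.0]]
[[ 0.4883 -0.2042  0.036 ]
 [ 0.4806 -0.1515  0.036 ]] [[ 0.4902 -0.2039  0.    ]
 [ 0.4822 -0.1495  0.    ]]
```

>>> jog_arm:
  motion:
    - [-0.001, 0, 0, 0, 0, 0, -1]
    - [0, 0, 0, 0, 0, 0, -1]

```text
time_s: 14.5
ee_pos: [0.4788, -0.1803, 0.014]
eef_rot: [-3.142, 0.0, -2.995]
force: [-0.2, 0.8, -0.8]
grip_width: 0.0007
grip_force: 0.0
```

>>> jog_arm:
  motion:
    - [-0.001, 0, 0, 0, 0, 0, -1]
    - [0, 0, 0, 0, 0, 0, -1]

```text
time_s: 14.7
ee_pos: [0.4798, -0.1802, 0.014]
eef_rot: [-3.142, 0.0, -2.995]
force: [0.9, -0.4, 0.6]
grip_width: 0.0007
grip_force: 0.0
```

Run:
```python
from h import *
w=cv2.imread('pics/w4.png');o=ctrl.get_obs();print(o['force'],o['ee_pos'],o['time_s'])
g=cv2.cvtColor(w,cv2.COLOR_BGR2GRAY)
print(g[220:262:2,274:370:4])
```

```text
[ 0.92881961 -0.38170472  0.55740234] [ 0.479774   -0.18015232  0.01397068] 14.7
[[168 167 166 168 168 169  98 101  98  98 102 100  97 100 102 100 101  98
  100  99  98  98  98 124]
 [168 166 168 168 170 105 100  98 100  99 100 100  99 100 100 100  99  97
   98 102 101  97  94 100]
 [166 165 167 168 131  96  85  81  81  76  79  79  77  79  77  76  81  78
   96 100  97  96  98  99]
 [168 167 165 170  97  98  59  60  35  38  37  41  39  37  37  37  58  62
   90 101  98  96  98 100]
 [167 166 170 169  98  98  59  56  32  34  41  60  33  66  32  35  59  60
   79 103  99  98 100  99]
 [167 165 169 155  97  96  60  58  49  63  98  86  39  97  95  38  56  59
   65 101  97  97 101 100]
 [167 167 161 125  97  95  60  59  85  96  96  78  44  98  97  94  77  60
   60 100  98  99 100 102]
 [166 167 156  94  97  84  78  95  97  97  96  73  42  94  98  97  97  89
   61 103 105 105 100 100]
 [168 167 124 114 115  77 113  96  98  97  98  73  48  96  97  98  99  95
   71  86 114 118 103 100]
 [168 165 116 114 115  86 109  97  99  96  97  72  46  98  97  96  93  96
   72  71 114 116 111 100]
 [170 160
[... 402 characters left out ...]
13 116 118  60  67  97  96  97  97  96  57  44  96  96  96  96  97
   94  60 118 117 118 102]
 [168 116 116 117  70  68  97  94  97  95  97  54  43  97  97  97  97  96
   94  83 117 116 117 110]
 [165 117 117 118 108 127  96  97  98  97  95  46  54  95  98  95  97  96
   93 132 122 119 122 111]
 [160 166 166 167 167 159  97  97  97  97  96  43  90  97  95  97  97  96
   97 179 180 183 180 145]
 [160 219 220 221 222 186  98  95  97  98  97  39 117  97  98  97  97  96
   96 225 226 226 225 199]
 [212 238 239 239 239 157  97  97  97  94  96  44 134  96  96  95  98  94
   96 240 239 239 239 224]
 [215 241 242 242 241 112  97  96  98  98  97  36 136  96  96  95  97  97
   97 239 239 239 239 217]]
```

>>> jog_arm:
  motion:
    - [-0.001, 0, 0, 0, 0, 0, -1]
    - [0, 0, 0, 0, 0, 0, -1]

```text
time_s: 14.9
ee_pos: [0.4807, -0.18, 0.0139]
eef_rot: [-3.142, 0.0, -2.995]
force: [0.6, -0.3, -0.6]
grip_width: 0.0003
grip_force: 0.0
```

>>> jog_arm:
  motion:
    - [-0.001, 0, 0, 0, 0, 0, -1]
    - [0, 0, 0, 0, 0, 0, -1]

```text
time_s: 15.1
ee_pos: [0.4817, -0.1799, 0.014]
eef_rot: [-3.142, 0.0, -2.995]
force: [-0.6, 0.5, 0.3]
grip_width: 0.0006
grip_force: 0.0
```

Run:
```python
from h import *
o=ctrl.get_obs();print(o['force'],o['ee_pos'],o['time_s'])
w,m=snap('wrist','w5.png'); s,ms=snap('scene','s5.png')
g=cv2.cvtColor(w,cv2.COLOR_RGB2GRAY);print(g[216:262:2,[278,286,298,302,306,310,314,318,322,326,330,334,338,342,346,350,360]])
```

```text
[-0.59189509  0.46685708  0.33245379] [ 0.48174008 -0.17987736  0.01396449] 15.1
[[167 168  97 100  99  97 101 100 100  99  99  99  99  98 101 101 103]
 [167 166  84  82  83  81  83  81  78  78  79  78  78  77  98 100  97]
 [166 168  61  59  39  40  39  38  31  38  33  37  59  57  90  97  98]
 [166 169  58  58  31  34  33  35  34  38  36  41  60  61  73 102  96]
 [165 161  59  58  32  30  33  32  32  37  38  32  59  59  63 103  97]
 [166  96  59  56  57  57  59  60  58  57  58  59  58  59  62 100 100]
 [167  98  69  66  68  69  69  77  71  81  72  70  68  70  64 104  99]
 [167 111  74  75  78  85  98  91  74  97  92  79  75  75  71  89 113]
 [164 114  77  77  90  95  97  75  50  97  97  97  85  78  69  75 116]
 [157 115 160  94  98  98  96  72  48  96  97  96  97  92  72  65 117]
 [136 115 139  97  98  98  97  73  48  98  95  97  96  99  74  59 118]
 [112 117 110  97  96  96  99  71  48  94  98  94  99  96  71  59 117]
 [116 117 101  98  95  96  96  70  47  98  96  94  97  97  71  58 115]
 [116 117  95  96  94  97  98  68  37  98  96  97  96  97  68  58 118]
 [117 117  97  96  96  96  97  56  47  95  96  96  98  96  83  71 118]
 [120 121  96  97  98  96  98  57  63  99  95  96  95  95  99 110 123]
 [175 179  96  98  95  95  98  57  74  98  95  97  97  97 100 142 142]
 [226 227  96  94  96  98  97  53  83  97  97  95  94  97  98 151 153]
 [240 240  96  97  94  95  94  46  84  95  98  98  99  95  98 156 226]
 [241 241  95  97  97  94  98  40  81  96  97  96  99  97  98 220 238]
 [240 239  97  97  96  97  99  40 118  98  97  95  97  98  96 240 240]
 [241 241  98  97  97  98  96  45 135  99  97  97  95  99  96 240 240]
 [241 241  99  97  95  96  97  35 136  97  95  96  95  97  96 240 241]]
```

Run:
```python
from h import *
w=cv2.imread('pics/w5.png');s=cv2.imread('pics/s5.png');o=ctrl.get_obs();p=o['ee_pos'];print(p,o['eef_rot'],o['time_s'])
ms=ctrl.camera_model('scene');mw=ctrl.camera_model('wrist')
x0,y0=318,205
a=cv2.resize(s[y0:y0+75,x0:x0+100],None,fx=8,fy=8,interpolation=cv2.INTER_CUBIC)[:,:400+100]
q=((proj(ms,[p,p+[0,0,.022]])-[x0,y0]+.5)*8).astype(int)
cv2.circle(a,tuple(map(int,q[0])),4,(0,0,255),1);cv2.circle(a,tuple(map(int,q[1])),4,(0,255,0),1)
b=cv2.resize(w[195:295,270:320+50],None,fx=3,fy=6,interpolation=cv2.INTER_CUBIC)
r=(proj(mw,[p])[0]-[270,195]+.5)*[3,6];cv2.circle(b,(int(r[0]),int(r[1])),4,(0,0,255),1)
cv2.imwrite('pics/m5.png',np.hstack([a,b]));print(a.shape,b.shape,q)
```

```text
[ 0.48165566 -0.17987041  0.01394176] [ 3.14157393e+00  2.07036428e-06 -2.99537629e+00] 15.2
(600, 500, 3) (600, 300, 3) [[177 471]
 [179 415]]
```

View pics/m5.png

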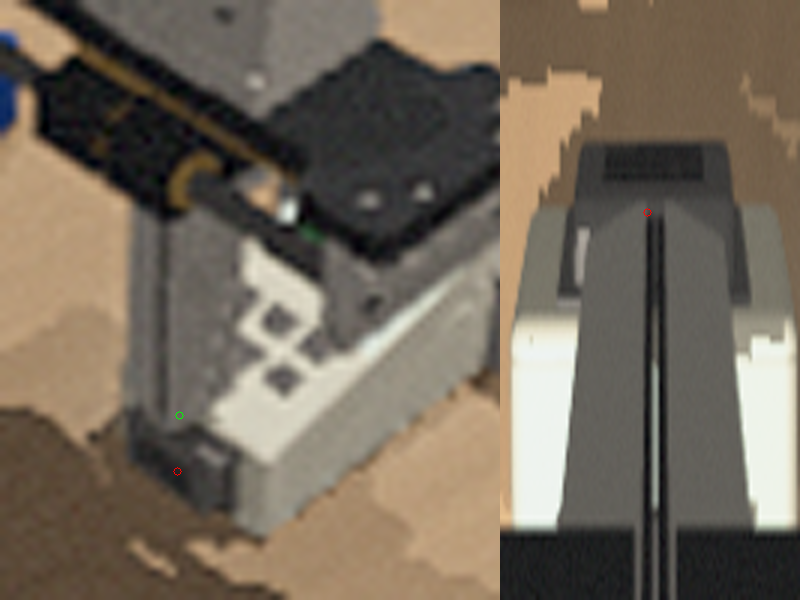

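The view settles it. The shut fingertips pass over the top of the bar, about 20 mm higher than the reported TCP (near the green mark), so nothing was pressed. I'll back off, go lower while watching the force, and try again.

>>> jog_arm:
  motion:
    - [0.008, 0, 0, 0, 0, 0, -1]
    - [0.01, 0, 0, 0, 0, 0, -1]
    - [0.008, 0, 0, 0, 0, 0, -1]
    - [0, 0, 0, 0, 0, 0, -1]

```text
time_s: 15.6
ee_pos: [0.4548, -0.1838, 0.014]
eef_rot: [3.141, -0.0, -2.996]
force: [0.0, -0.4, -0.5]
grip_width: 0.0002
grip_force: 0.0
```

>>> jog_arm:
  motion:
    - [0, 0, 0.004, 0, 0, 0, -1]
    - [0, 0, 0.003, 0, 0, 0, -1]
    - [0, 0, 0, 0, 0, 0, -1]

```text
time_s: 15.9
ee_pos: [0.4558, -0.1835, 0.0063]
eef_rot: [3.141, -0.001, -2.995]
force: [-0.4, -0.7, 0.4]
grip_width: 0.0004
grip_force: 0.0
```

>>> jog_arm:
  motion:
    - [0, 0, 0.002, 0, 0, 0, -1]
    - [0, 0, 0.002, 0, 0, 0, -1]
    - [0, 0, 0, 0, 0, 0, -1]

```text
time_s: 16.2
ee_pos: [0.4558, -0.1836, 0.0026]
eef_rot: [3.141, -0.0, -2.995]
force: [-0.1, -0.0, 0.2]
grip_width: 0.0006
grip_force: 0.0
```

>>> jog_arm:
  motion:
    - [0, 0, 0.001, 0, 0, 0, -1]
    - [0, 0, 0.001, 0, 0, 0, -1]
    - [0, 0, 0, 0, 0, 0, -1]

```text
time_s: 16.5
ee_pos: [0.4559, -0.1836, 0.0008]
eef_rot: [3.142, -0.0, -2.995]
force: [-0.7, 0.2, 0.2]
grip_width: 0.0005
grip_force: 0.0
```

>>> jog_arm:
  motion:
    - [0, 0, 0.0015, 0, 0, 0, -1]
    - [0, 0, 0.0015, 0, 0, 0, -1]
    - [0, 0, 0, 0, 0, 0, -1]

```text
time_s: 16.8
ee_pos: [0.4558, -0.1836, -0.0023]
eef_rot: [3.141, -0.0, -2.995]
force: [0.2, -0.8, -0.1]
grip_width: 0.0001
grip_force: 0.0
```

>>> jog_arm:
  motion:
    - [-0.003, 0, 0, 0, 0, 0, -1]
    - [-0.003, 0, 0, 0, 0, 0, -1]
    - [-0.002, 0, 0, 0, 0, 0, -1]
    - [0, 0, 0, 0, 0, 0, -1]

```text
time_s: 17.2
ee_pos: [0.4641, -0.1824, -0.002]
eef_rot: [-3.142, 0.0, -2.995]
force: [-0.5, 0.3, -0.1]
grip_width: 0.0004
grip_force: 0.0
```

>>> jog_arm:
  motion:
    - [-0.001, 0, 0, 0, 0, 0, -1]
    - [-0.001, 0, 0, 0, 0, 0, -1]
    - [0, 0, 0, 0, 0, 0, -1]

```text
time_s: 17.5
ee_pos: [0.4657, -0.1822, -0.0021]
eef_rot: [3.142, -0.0, -2.995]
force: [-0.0, 0.7, 0.3]
grip_width: 0.0006
grip_force: 0.2
```

>>> jog_arm:
  motion:
    - [-0.001, 0, 0, 0, 0, 0, -1]
    - [-0.001, 0, 0, 0, 0, 0, -1]
    - [0, 0, 0, 0, 0, 0, -1]

```text
time_s: 17.8
ee_pos: [0.4677, -0.1819, -0.0021]
eef_rot: [3.141, -0.0, -2.995]
force: [-2.1, 0.1, 0.6]
grip_width: 0.0005
grip_force: 1.2
```

Contact at the expected distance. Pressing on in small steps.

>>> jog_arm:
  motion:
    - [-0.001, 0, 0, 0, 0, 0, -1]
    - [-0.001, 0, 0, 0, 0, 0, -1]
    - [0, 0, 0, 0, 0, 0, -1]

```text
time_s: 18.1
ee_pos: [0.4698, -0.1816, -0.0021]
eef_rot: [3.142, -0.0, -2.995]
force: [-1.8, 0.4, 0.9]
grip_width: 0.0003
grip_force: 1.5
```

>>> jog_arm:
  motion:
    - [-0.001, 0, 0, 0, 0, 0, -1]
    - [-0.001, 0, 0, 0, 0, 0, -1]
    - [0, 0, 0, 0, 0, 0, -1]

```text
time_s: 18.4
ee_pos: [0.4709, -0.1814, -0.0021]
eef_rot: [3.141, -0.002, -2.995]
force: [-9.8, -1.6, 4.2]
grip_width: 0.0004
grip_force: 4.9
```

>>> jog_arm:
  motion:
    - [-0.001, 0, 0, 0, 0, 0, -1]
    - [0, 0, 0, 0, 0, 0, -1]

```text
time_s: 18.6
ee_pos: [0.471, -0.1814, -0.0022]
eef_rot: [3.141, -0.004, -2.995]
force: [-16.0, -3.2, 9.4]
grip_width: 0.0003
grip_force: 8.4
```

>>> jog_arm:
  motion:
    - [0.0005, 0, 0, 0, 0, 0, -1]
    - [0, 0, 0, 0, 0, 0, -1]
    - [0, 0, 0, 0, 0, 0, -1]
    - [0, 0, 0, 0, 0, 0, -1]
    - [0, 0, 0, 0, 0, 0, -1]

```text
time_s: 19.1
ee_pos: [0.4709, -0.1814, -0.0022]
eef_rot: [3.141, -0.003, -2.995]
force: [-12.6, -2.6, 7.4]
grip_width: 0.0006
grip_force: 6.5
```

>>> jog_arm:
  motion:
    - [0, 0, 0, 0, 0, 0, -1]
    - [0, 0, 0, 0, 0, 0, -1]
    - [0, 0, 0, 0, 0, 0, -1]
    - [0, 0, 0, 0, 0, 0, -1]
    - [0, 0, 0, 0, 0, 0, -1]

```text
time_s: 19.6
ee_pos: [0.471, -0.1814, -0.0022]
eef_rot: [3.141, -0.003, -2.995]
force: [-13.4, -3.1, 7.1]
grip_width: 0.0004
grip_force: 6.5
```

>>> jog_arm:
  motion:
    - [0, 0, 0, 0, 0, 0, -1]
    - [0, 0, 0, 0, 0, 0, -1]
    - [0, 0, 0, 0, 0, 0, -1]
    - [0, 0, 0, 0, 0, 0, -1]
    - [0, 0, 0, 0, 0, 0, -1]

```text
time_s: 20.1
ee_pos: [0.4709, -0.1814, -0.0022]
eef_rot: [3.141, -0.003, -2.995]
force: [-13.2, -2.5, 7.5]
grip_width: 0.0002
grip_force: 6.5
```

>>> jog_arm:
  motion:
    - [0, 0, 0, 0, 0, 0, -1]
    - [0, 0, 0, 0, 0, 0, -1]
    - [0, 0, 0, 0, 0, 0, -1]

```text
time_s: 20.4
ee_pos: [0.471, -0.1814, -0.0022]
eef_rot: [3.141, -0.003, -2.995]
force: [-12.9, -3.2, 7.3]
grip_width: 0.0002
grip_force: 6.5
```

>>> jog_arm:
  motion:
    - [0.003, 0, 0, 0, 0, 0, -1]
    - [0.003, 0, 0, 0, 0, 0, -1]
    - [0.004, 0, 0, 0, 0, 0, -1]
    - [0.01, 0, 0, 0, 0, 0, -1]
    - [0.02, 0, 0, 0, 0, 0, -1]

```text
time_s: 20.9
ee_pos: [0.4327, -0.1871, -0.002]
eef_rot: [-3.141, 0.001, -2.995]
force: [-0.0, -0.7, 0.1]
grip_width: 0.0
grip_force: 0.0
```

>>> jog_arm:
  motion:
    - [0.01, 0, -0.02, 0, 0, 0, -1]
    - [0, 0, -0.04, 0, 0, 0, -1]
    - [0, 0, -0.04, 0, 0, 0, -1]
    - [0, 0, -0.03, 0, 0, 0, -1]
    - [0, 0, 0, 0, 0, 0, -1]

```text
time_s: 21.4
ee_pos: [0.4241, -0.1895, 0.1318]
eef_rot: [-3.137, 0.006, -2.995]
force: [0.4, -0.5, -0.6]
grip_width: 0.0007
grip_force: 0.0
```

Run:
```python
from h import *
w,m=snap('wrist','w6.png');np.save('w6.npy',m,allow_pickle=True);snap('top','t6.png')
a=.1461;c,s=np.cos(a),np.sin(a)
P=lambda x,y,z:[.5336+c*x-s*y,-.1715+s*x+c*y,z]
q=proj(m,[P(-.05,-.028,.036),P(-.05,.028,.036),P(.05,-.028,.054),P(.05,.028,.054),P(-.06,0,.02)]);print(q.round(1))
g=cv2.cvtColor(w,cv2.COLOR_RGB2HSV)
mask=((g[...,1]<40)&(g[...,2]>150)).astype(np.uint8)
n,l,st,ce=cv2.connectedComponentsWithStats(mask)
for i in range(1,n):
    if st[i,4]>400: print(st[i],cv2.minAreaRect(np.argwhere(l==i)[:,::-1].astype(np.float32)))
print(ctrl.get_obs()['time_s'])
```

```text
[[292.4 253.6]
 [351.3 253.7]
 [293.3 355.4]
 [350.5 355.5]
 [321.9 237.4]]
[  39  119   40   62 1361] ((58.421207427978516, 146.74766540527344), (62.54276657104492, 33.07844924926758), 62.650123596191406)
21.5
```

Run:
```python
from h import *
a=.1461;c,s=np.cos(a),np.sin(a)
P=lambda x,y,z:[.5336+c*x-s*y,-.1715+s*x+c*y,z]
C=[P(-.05,-.028,.036),P(.05,-.028,.054),P(.05,.028,.054),P(-.05,.028,.036)]
for n in('top','scene'):
    im=ctrl.camera(n);m=ctrl.camera_model(n);q=proj(m,C);print(n,q.round(1).tolist())
    g=cv2.cvtColor(im,cv2.COLOR_RGB2HSV);mask=((g[...,1]<45)&(g[...,2]>125)).astype(np.uint8)
    x0,y0=q.min(0).astype(int)-8;x1,y1=q.max(0).astype(int)+8
    e=np.zeros_like(mask);cv2.fillPoly(e,[q.round().astype(int)],1)
    sub=mask[y0:y1,x0:x1];es=e[y0:y1,x0:x1]
    for r in range(0,sub.shape[0]): print(y0+r,''.join('.12#'[v+2*w] for v,w in zip(sub[r],es[r])))
```

```text
top [[376.6, 242.1], [377.8, 211.3], [360.4, 210.3], [359.0, 241.1]]
202 ...................................
203 ...................................
204 ...................................
205 ...................................
206 ...................................
207 ...................................
208 ...................................
209 ...................................
210 ..........2222222222...............
211 ..........2222222222222222222......
212 ..........2222222222222222222......
213 ..........2222222222222222222......
214 ..........2222222222222222222......
215 ..........2222222222222222222......
216 ..........2222222222222222222......
217 ..........2222222222222222222......
218 ..........2222222222222222222......
219 ..........2222222222222222222......
220 ..........2222222222222222222......
221 ..........2222222222222222222......
222 ..........2222222222222222222......
223 ..........2222222222222222222......
224 ..........2222222222222222222......
225 ..........2222222222222222222......
226 .........22222222222222222222......
227 .........222222222222222222
[... 4179 characters left out ...]

260 ........................######1111111111111......................
261 ...................11....####111111111111........................
262 ..........................1#1111111111111........................
263 ..........................1.1111111111...........................
264 ..........................1.111111111............................
265 ..........................1111111111.............................
266 ..........................111111111..............................
267 ...........................1111111...............................
268 ...........................11111.................................
269 ..........................111111.................................
```

```bash
python3 -c "
from station import ctrl
print(ctrl.hand_in())"
```

```text
the job is handed in; nothing more can be done
None
```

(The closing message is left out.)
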